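Fill the aerosol rack and close its hold-down bar

ROBOT

A 6-joint arm with a two-finger parallel gripper is mounted at the origin on a cart in front of the work surface, level with it; the furniture and walls round the work are solid. World frame = base frame: x ahead of the robot, y to its left, z up, the work surface at z = 0. Lengths are in m, angles in degrees, forces in N, time in s.
With the tool pointing down it reaches from about 0.375 to 0.9 m from the base axis. Payload 3.1 kg.
Tool frame: the origin (TCP) lies midway between the tips of the shut fingers; the grasp point (between the pads) lies 19 mm behind it; z points along the fingers, y is the line along which they close (so a half turn about z gives the same grasp; the last joint's range is limited). The gripper opens to 87 mm and grips with 3 to 60 N. Pads are 19 mm wide; open, the fingers measure 117 mm over their backs; the gripper's body (75 mm by 190 mm) begins 51 mm behind the grasp point.
Start: joints at [-74.456, 30.224, 82.088, -0, 67.689, -10.227], TCP at [0.272, -0.563, 0.223] pointing down, gripper open.
Joint ranges: [-176.69, 176.69], [-43.24, 126.21], [12.49, 139.97], [-82, 262], [0, 151.66], [-163.58, 163.58]. Speed limits (degrees/s): [159.86, 159.86, 180, 180, 180, 180].

INTERFACE

Orientations are given as a 3x3 rotation matrix whose columns are the frame's x, y, z axes.
In Python, from rig import read_state, capture, camera_info, hand_in gives the robot as it stands.
- The arm moves only by the tool drive_tool, never from a script. Its argument "motion" is a list of rows, each a list of 2 entries, a list of its own where there are three numbers: the shift along the tool's x, y, z in mm, then the turn, a rotation vector about the tool's x, y, z in rad. A call has 1 to 5 rows; each row shifts and turns the commanded pose from where the row before left it, along the tool's axes as they then stand; what a row does not reach is not made up. A row lasts 1/10 s, in which the tool goes at most 50 mm and 8.59 degrees, less where a joint would pass 70% of its speed; a pose out of reach is approached as far as the arm can. A call is refused whole if a number of a shift passes 50 or a number of a turn 0.15, either way. A call with a gripper value outside its range is refused whole. "gripper" is the opening, from 0 (shut) to 1 (fully open), set as the call begins (left out, the last holds). The fingers move at their own pace and stop on an object; the grip force is fixed at half the most. Time passes only in rows, so rows that do not move let the fingers close. It gives the time, the measured TCP pose, the force, the opening and the grip force at its end, in the units of the state.
- read_state(): the state, without advancing time (a new reading comes with each control period).
- capture(name): name is "scene" or "top" or "wrist"; returns the picture (480x640x3 uint8, red, green, blue); there is no depth.
- camera_info(name): a dict with "fovy" (degrees; the focal length in pixels is half the picture's height over the tangent of half this angle, whatever the lens; pixels are square), "cx", "cy" (the principal point, pixels), "xyz" and "orientation" of the camera in the world; the wrist camera has in their place "T_tool_cam" (4x4, takes a point from camera to tool coordinates, whose origin is the TCP and whose axes are the flange's). Camera axes: x right, y down, z forward; pixel columns grow to the right and rows downward; lengths in m; the calibration is good to about 2 mm. A picture is of the moment at which its call begins: read the wrist's pose just before it. camera_info takes no time and is no camera call.
- hand_in(): hands the job in; it is judged then, once.
The state is a dict: "time_s": time; "joint_positions": joint angles; "qvel": joint speeds; "tau": joint torques, N m; "position": TCP position; "tcp_rot": TCP orientation; "force": force on the tool from outside, world axes, zero at the start; "moment": the same for the moment, N m; "opening": opening from 0.0 (shut) to 1.0 (fully open); "grasp_force": force on a finger pad.
Only numpy, scipy, OpenCV 4.12 (cv2) and the standard library are available. Lean on these libraries where they do the work, as an engineer would, in place of code of your own. Each camera call takes 0.05 s, during which the arm holds its last target. There are 200 camera calls.

TASK

Stand the two spray cans that are out on the bench, between the rack and the vice, in the two free places of the small grey can rack, so that all four cans stand upright on its floor in one row; then swing the rack's hold-down bar up and forward over the can tops until it is fully closed. Leave the oil can standing where it is.

Things in the scene. Friction and masses are not known exactly. Their poses are not given: they have to be found in the camera images.
- rack: Grey sheet-steel rack fixed on the bench, open above, for four spray cans in a row. Origin: centre of its underside; own y along the row, own -x its front. Floor 4 mm up; inside 236 mm long (y) by 64 mm deep (x): places centred at y = -88.5, -29.5, 29.5, 88.5 mm, x = 0. Walls 4 mm: front lip 36 mm high, back rail 75, end cheeks 85; behind each end an upright (to x = 62 mm), 155 mm high.
- hold_down (a joint): Hold-down bar, rad: a hinged bail, side arms at y = +-127 mm of the rack, round cross bar 10 mm thick, 254 mm long, rubber grip in its middle 14 mm thick, 44 mm long. 0: closed, cross bar along the row over the middle of the can tops, its axis 212 mm above the bench (12 mm clear of the nozzles); grows to 1.95 as the bar swings up and back behind the rack. Stiff: stays where it is left.
- hold_down_grip (a point): Middle of the cross bar's rubber grip, on the bar's axis (moves with the bar). When closed it lies at x = 0, y = 0, z = 212 mm of the rack.
- hold_down_pivot (a point): Middle of the bar's hinge axis (fixed to the rack at x = 50, y = 0, z = 125 mm of the rack; the axis runs along the rack's y). The cross bar is 100 mm from it.
- can_a: Spray can, 53 mm across and 191 mm tall: straight cylinder up to 150 mm, above it a dome and a narrow nozzle (18 mm). Origin at the centre of its underside, z up along the can. It already stands in one of the rack's four places.
- can_b: Spray can like can_a; it already stands in another of the rack's places.
- can_c: Spray can like can_a, standing loose on the bench, to be racked.
- can_d: Spray can like can_a, standing loose on the bench, to be racked.
- oil_can: Pump oil can standing on the bench among the loose spray cans, 69 x 86 mm and 192 mm tall with a thin bent spout; origin at the centre of its underside, z up. A bystander.
Not all that is in view belongs to the job. Leave any yellow look-alike of the can_c alone.

How it is judged:
By the outcome, as a careful person would: the job done as asked, in the order asked, and still so for the second after the job is handed in, with the robot touching nothing.
It also fails if it takes over 67 s, if anything falls off the work surface, if the arm or the gripper's body presses on something with over 40 N, if the wrist force passes 120 N, or if a joint passes its speed limit or range.

## Working session

There is one attempt and no reset: what is moved stays moved. The work goes in short steps, Python scripts to look and compute and a tool call to move; the robot and the scene stay as the last step left them, time stands still between calls to the robot, and variables do not carry over. Pictures are saved under pics/ and viewed, at most 10 in all, crops included, and the job is handed in when it is done.

Besides the shell and the picture viewer there is one more tool, called after "Call:" as name(argument=value, ...) on one line, values as JSON. drive_tool: Moves the arm, as the interface text tells. Its arguments: {"type":"object","properties":{"motion":{"type":"array","items":{"type":"array"}},"gripper":{"type":"number"}},"required":["motion"]}

```bash
mkdir -p pics
cat > h.py <<'E'
import numpy as np, cv2
from rig import *
def save(n,f):
    im=capture(n); cv2.imwrite('pics/'+f,im[:,:,::-1]); return im
E
python3 - <<'E'
from h import *
np.set_printoptions(precision=4,suppress=True)
a=save('scene','s0.png');b=save('top','t0.png')
for n in('scene','top','wrist'):print(n,camera_info(n))
s=read_state();print(s['time_s'],s['position'],s['tcp_rot'],s['opening'])
E
```

```text
scene {'fovy': 57.47707168700487, 'cx': 319.8341044713333, 'cy': 239.5123869967889, 'xyz': array([-0.1351,  0.5057,  0.8103]), 'orientation': array([[-0.6241, -0.5099,  0.592 ],
       [-0.7812,  0.394 , -0.4842],
       [ 0.0136, -0.7647, -0.6443]])}
top {'fovy': 46.75061177005261, 'cx': 313.40397314531657, 'cy': 237.74954512203362, 'xyz': array([ 0.3008, -0.0097,  1.2246]), 'orientation': array([[ 0.0122, -0.9859,  0.167 ],
       [-0.9999, -0.0128, -0.0023],
       [ 0.0044, -0.1669, -0.986 ]])}
wrist {'fovy': 63.303195868917065, 'cx': 324.975203857278, 'cy': 242.2118701931542, 'T_tool_cam': array([[ 0.0012, -0.9533, -0.3019,  0.0836],
       [ 1.    ,  0.001 ,  0.0009, -0.0009],
       [-0.0005, -0.3019,  0.9533, -0.1632],
       [ 0.    ,  0.    ,  0.    ,  1.    ]])}
0.1 [ 0.2716 -0.5622  0.2217] [[ 0.9005  0.4348 -0.0005]
 [ 0.4348 -0.9005  0.0018]
 [ 0.0003 -0.0019 -1.    ]] 1.0003475864770117
```

View pics/s0.png

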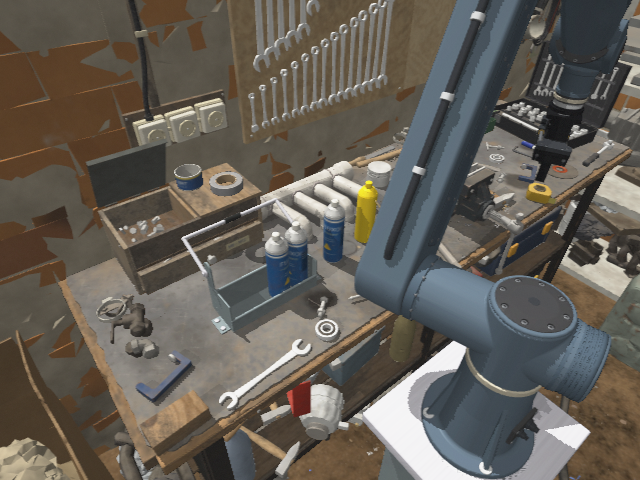

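View pics/t0.png

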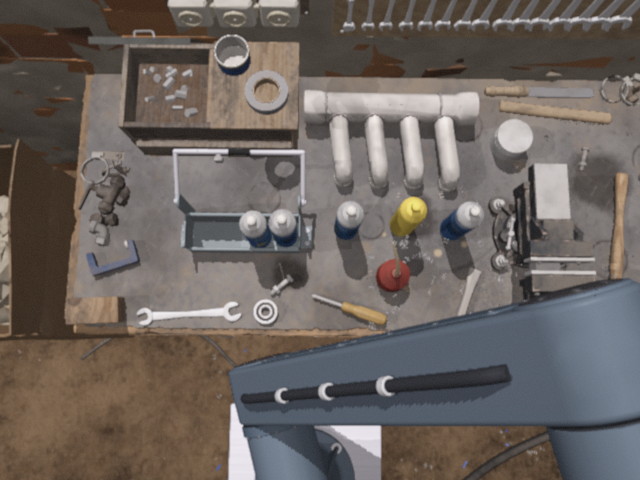

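Top view: blue spray cans loose at (348,215) and (463,220); the yellow look-alike at (410,213) and red oil can (393,275) are the things to avoid. The rack spans about x 182–312, y 212–250, with cans at (252,225) and (282,222). The bar is open at row 152. One close crop to check the choice.

Run:
```python
import cv2
a=cv2.imread('pics/t0.png')[140:300,170:500]
cv2.imwrite('pics/t0c.png',cv2.resize(a,None,fx=2.4,fy=2.4,interpolation=cv2.INTER_CUBIC))
```

```text
(no output)
```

View pics/t0c.png

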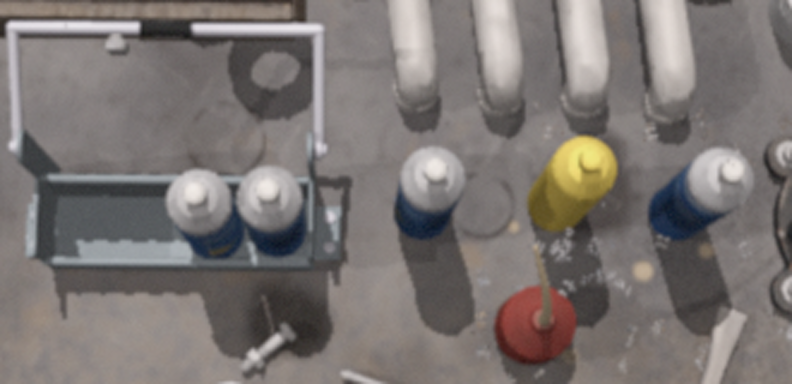

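Crop confirms two blue loose cans (nozzles at crop (434,171), (733,168)), yellow between them, red oil can at (536,325), and the left two rack places free (+y side).

```bash
cat >> h.py <<'E'
def ray(info,u,v,z,R=None,p=None):
    f=240/np.tan(np.radians(info['fovy']/2)); R=info['orientation'] if R is None else R; p=info['xyz'] if p is None else p
    d=R@np.array([(u-info['cx'])/f,(v-info['cy'])/f,1]); return p+d*(z-p[2])/d[2]
def wristcam(s):
    i=camera_info('wrist');T=i['T_tool_cam'];R=np.array(s['tcp_rot']);return i,R@T[:3,:3],np.array(s['position'])+R@T[:3,3]
E
python3 - <<'E'
from h import *
np.set_printoptions(precision=4,suppress=True)
t=camera_info('top')
P=lambda n,u,v,z:print(n,ray(t,170+(u+.5)/2.4-.5,140+(v+.5)/2.4-.5,z)[:2])
P('r1',195,190,.195);P('r2',268,187,.195);P('c',434,171,.191);P('y',592,160,.191);P('d',733,168,.191)
P('oil body',536,330,.07);P('barL',12,29,.139);P('barR',322,31,.139);P('grip',166,29,.139)
P('backL',50,180,.075);P('backR',310,182,.075);P('frL',52,262,.036);P('frR',312,266,.036)
P('lidc',432,180,.15);P('lidd',715,178,.15)
sc=camera_info('scene')
for n,u,v,z in(('r1',275,236,.195),('r2',295,225,.195),('c',333,203,.191),('y',369,183,.191)):print(n,ray(sc,u,v,z)[:2])
E
```

```text
r1 [0.5099 0.1064]
r2 [0.513  0.0489]
c [ 0.5286 -0.0822]
y [ 0.5392 -0.2078]
d [ 0.5341 -0.3198]
oil body [ 0.4151 -0.1795]
barL [0.6584 0.272 ]
barR [0.6602 0.0093]
grip [0.6602 0.1416]
backL [0.5415 0.2478]
backR [0.5428 0.0189]
frL [0.4743 0.251 ]
frR [0.4737 0.0168]
lidc [ 0.53   -0.0834]
lidd [ 0.5347 -0.3169]
r1 [0.4999 0.1138]
r2 [0.5046 0.056 ]
c [ 0.5223 -0.0714]
y [ 0.5339 -0.2033]
```

Call:
drive_tool(motion=[[[0, 0, -20], [0, 0, -0.14]], [[0, 0, -20], [0, 0, -0.14]], [[0, 0, -20], [0, 0, -0.14]], [[0, 0, -20], [0, 0, -0.14]], [[0, 0, -20], [0, 0, -0.14]]], gripper=1)

```text
time_s: 0.6
position: [0.2716, -0.5624, 0.3227]
tcp_rot: [[0.403, 0.915, -0.0], [0.915, -0.403, 0.001], [0.001, -0.001, -1.0]]
force: [0.2, 0.2, -0.3]
opening: 1.0
grasp_force: 0.0
```

Call:
drive_tool(motion=[[[0, 0, 0], [0, 0, -0.14]], [[0, 0, 0], [0, 0, -0.14]], [[0, 0, 0], [0, 0, -0.14]], [[0, 0, 0], [0, 0, 0]], [[0, 0, 0], [0, 0, 0]]])

```text
time_s: 1.1
position: [0.2717, -0.5625, 0.3221]
tcp_rot: [[0.004, 1.0, -0.0], [1.0, -0.004, 0.001], [0.001, -0.0, -1.0]]
force: [-0.2, 0.8, -0.3]
opening: 1.001
grasp_force: 0.0
```

Run:
```python
from h import *
# box height: triangulate front-top-right corner of wooden box between views, many candidate heights
t=camera_info('top');s=camera_info('scene')
for z in(.05,.1,.15): print(z,ray(t,299,137,z)[:2],ray(t,299,146,z)[:2],ray(s,262,232,z)[:2],ray(s,270,205,z)[:2])
a=cv2.imread('pics/s0.png')[130:330,80:360]
cv2.imwrite('pics/s0c.png',cv2.resize(a,None,fx=2.8,fy=2.8,interpolation=cv2.INTER_CUBIC))
```

```text
0.05 [0.72551362 0.02218225] [0.7047313  0.02183808] [0.68555223 0.04000642] [ 0.77805589 -0.04781119]
0.1 [0.7074371 0.0208252] [0.6875394  0.02049568] [0.63157766 0.07063205] [ 0.71799765 -0.01141007]
0.15 [0.68936058 0.01946814] [0.67034749 0.01915327] [0.57760309 0.10125769] [0.65793941 0.02499104]
```

View pics/s0c.png

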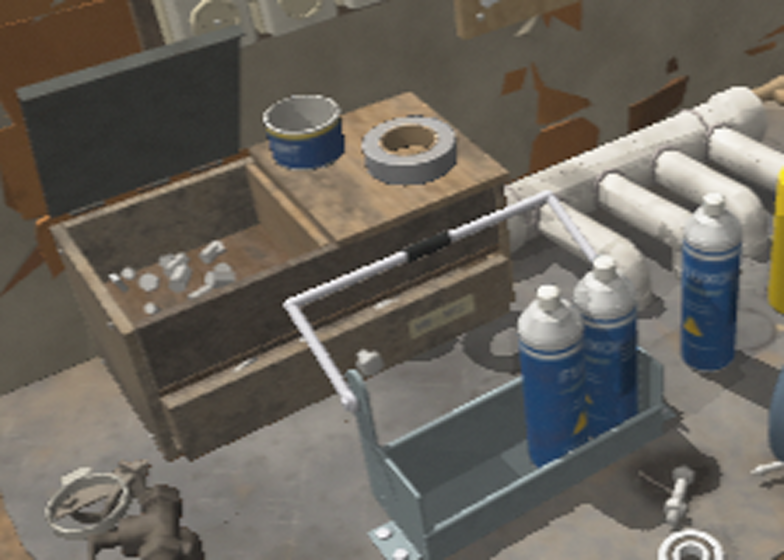

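Run:
```python
from h import *
t=camera_info('top');s=camera_info('scene')
for z in(0,.1,.14,.17,.2): print(z,ray(t,299,137,z)[:2],ray(t,299,125,z)[:2],ray(s,262,193.5,z)[:2],ray(s,263,233.5,z)[:2])
```

```text
0 [0.74359014 0.02353931] [0.77267095 0.02402091] [ 0.90778623 -0.09927949] [0.7319167  0.01084889]
0.1 [0.7074371 0.0208252] [0.73414329 0.02126748] [ 0.77907105 -0.02461772] [0.62490678 0.07191897]
0.14 [0.69297589 0.01973956] [0.71873222 0.0201661 ] [0.72758497 0.00524699] [0.5821028 0.096347 ]
0.17 [0.68212997 0.01892532] [0.70717392 0.01934007] [0.68897042 0.02764552] [0.54999983 0.11466803]
0.2 [0.67128406 0.01811109] [0.69561562 0.01851404] [0.65035586 0.05004406] [0.51789685 0.13298905]
```

Call:
drive_tool(motion=[[[49, 46, 0], [0, 0, 0]], [[49, 46, 0], [0, 0, 0]], [[49, 46, 0], [0, 0, 0]], [[49, 46, 0], [0, 0, 0]], [[49, 46, 0], [0, 0, 0]]])

```text
time_s: 1.6
position: [0.4441, -0.3791, 0.3225]
tcp_rot: [[0.004, 1.0, 0.0], [1.0, -0.004, 0.0], [0.0, 0.0, -1.0]]
force: [0.5, 0.0, -0.3]
opening: 0.999
grasp_force: 0.0
```

Call:
drive_tool(motion=[[[0, 30, 0], [0, 0, 0]], [[0, 0, 0], [0, 0, 0]], [[0, 0, 0], [0, 0, 0]]])

```text
time_s: 1.9
position: [0.4732, -0.3804, 0.3221]
tcp_rot: [[0.001, 1.0, -0.001], [1.0, -0.001, 0.0], [0.0, -0.001, -1.0]]
force: [-0.2, -0.7, -0.4]
opening: 1.001
grasp_force: 0.0
```

Run:
```python
from h import *
s=read_state();print(s['position'],s['joint_positions'])
save('wrist','w0.png')
i,R,p=wristcam(s)
f=240/np.tan(np.radians(i['fovy']/2))
for q in([.534,-.318,.191],[.534,-.318,.15]):
    c=R.T@(np.array(q)-p);print(i['cx']+f*c[0]/c[2],i['cy']+f*c[1]/c[2])
```

```text
[ 0.47321889 -0.38036118  0.32212299] [-4.93080843e+01  2.34614904e+01  7.74217525e+01 -3.53684879e-02
  7.91691486e+01 -4.92416129e+01]
407.64963144399104 150.06473516338184
397.79912664649277 146.33453322255855
```

View pics/w0.png

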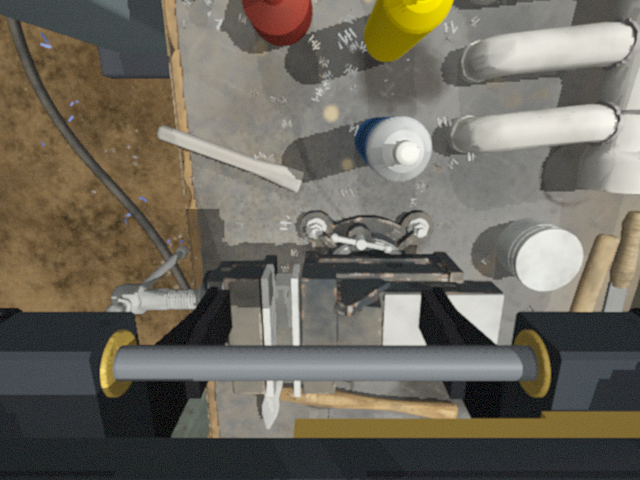

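Nozzle of can_d at wrist pixel (407,153), predicted (407.6,150): agrees within ~1 mm. Descending on it.

Call:
drive_tool(motion=[[[31, 30, 0], [0, 0, 0]], [[30, 31, 0], [0, 0, 0]], [[0, 0, 30], [0, 0, 0]], [[0, 0, 40], [0, 0, 0]], [[0, 0, 40], [0, 0, 0]]])

```text
time_s: 2.45
position: [0.5334, -0.3208, 0.2121]
tcp_rot: [[0.003, 1.0, 0.001], [1.0, -0.003, -0.001], [-0.001, 0.001, -1.0]]
force: [0.1, -0.4, -0.3]
opening: 1.001
grasp_force: 0.0
```

Call:
drive_tool(motion=[[[0, 0, 0], [0, 0, 0]], [[0, 0, 0], [0, 0, 0]]])

```text
time_s: 2.65
position: [0.5332, -0.3207, 0.2127]
tcp_rot: [[0.003, 1.0, -0.001], [1.0, -0.003, 0.001], [0.001, -0.001, -1.0]]
force: [0.4, -0.8, 0.3]
opening: 1.0
grasp_force: 0.0
```

Call:
drive_tool(motion=[[[2, 1, 26], [0, 0, 0]], [[0, 0, 30], [0, 0, 0]], [[0, 0, 20], [0, 0, 0]], [[0, 0, 10], [0, 0, 0]], [[0, 0, 0], [0, 0, 0]]])

```text
time_s: 3.15
position: [0.5354, -0.3187, 0.1274]
tcp_rot: [[0.002, 1.0, 0.001], [1.0, -0.002, -0.001], [-0.001, 0.001, -1.0]]
force: [-0.4, 0.1, 0.9]
opening: 0.997
grasp_force: 0.0
```

Call:
drive_tool(motion=[[[0, 0, 0], [0, 0, 0]], [[0, 0, 0], [0, 0, 0]], [[0, 0, 0], [0, 0, 0]], [[0, 0, 0], [0, 0, 0]], [[0, 0, 0], [0, 0, 0]]], gripper=0)

```text
time_s: 3.65
position: [0.5353, -0.3179, 0.127]
tcp_rot: [[0.001, 1.0, 0.0], [1.0, -0.001, -0.0], [-0.0, 0.0, -1.0]]
force: [-0.0, 0.2, -0.2]
opening: 0.629
grasp_force: 0.6
```

Call:
drive_tool(motion=[[[0, 0, 0], [0, 0, 0]], [[0, 0, 0], [0, 0, 0]], [[0, 0, -15], [0, 0, 0]], [[0, 0, -25], [0, 0, 0]], [[0, 0, -30], [0, 0, 0]]])

```text
time_s: 4.15
position: [0.5337, -0.3165, 0.1947]
tcp_rot: [[0.001, 1.0, -0.004], [1.0, -0.001, 0.004], [0.004, -0.004, -1.0]]
force: [0.7, 0.4, -4.0]
opening: 0.604
grasp_force: 30.1
```

Call:
drive_tool(motion=[[[0, 0, -35], [0, 0, 0]], [[0, 0, -35], [0, 0, 0]], [[0, 0, -35], [0, 0, 0]], [[0, 0, -30], [0, 0, 0]], [[0, 0, 0], [0, 0, 0]]])

```text
time_s: 4.65
position: [0.537, -0.3192, 0.3356]
tcp_rot: [[0.001, 1.0, 0.007], [1.0, -0.001, -0.006], [-0.006, 0.007, -1.0]]
force: [0.2, -0.4, -2.7]
opening: 0.601
grasp_force: 30.1
```

Call:
drive_tool(motion=[[[20, -2, -5], [0, 0, 0]], [[40, -2, -5], [0, 0, 0]], [[40, -2, 0], [0, 0, 0]], [[40, -2, 0], [0, 0, 0]], [[40, -2, 0], [0, 0, 0]]])

```text
time_s: 5.15
position: [0.5232, -0.1348, 0.3384]
tcp_rot: [[0.001, 1.0, -0.005], [1.0, -0.001, 0.003], [0.003, -0.005, -1.0]]
force: [0.6, -0.1, -4.2]
opening: 0.601
grasp_force: 30.1
```

Call:
drive_tool(motion=[[[40, -2, 0], [0, 0, 0]], [[40, -2, 0], [0, 0, 0]], [[40, -2, 0], [0, 0, 0]], [[40, -2, 0], [0, 0, 0]], [[40, -2, 0], [0, 0, 0]]])

```text
time_s: 5.65
position: [0.5129, 0.0647, 0.3386]
tcp_rot: [[0.001, 1.0, -0.006], [1.0, -0.001, 0.001], [0.001, -0.006, -1.0]]
force: [1.6, 0.5, -3.7]
opening: 0.597
grasp_force: 30.1
```

Call:
drive_tool(motion=[[[40, -2, 0], [0, 0, 0]], [[40, -2, 0], [0, 0, 0]], [[40, -2, 0], [0, 0, 0]], [[30, 0, 0], [0, 0, 0]], [[14, 0, 0], [0, 0, 0]]])

```text
time_s: 6.15
position: [0.507, 0.229, 0.3386]
tcp_rot: [[-0.002, 1.0, -0.006], [1.0, 0.002, -0.0], [-0.0, -0.006, -1.0]]
force: [0.1, -1.1, -4.8]
opening: 0.601
grasp_force: 30.1
```

Call:
drive_tool(motion=[[[0, 0, 0], [0, 0, 0]], [[0, 0, 0], [0, 0, 0]], [[0, 0, 0], [0, 0, 0]]])

```text
time_s: 6.45
position: [0.5095, 0.2247, 0.3409]
tcp_rot: [[0.003, 1.0, -0.001], [1.0, -0.003, -0.001], [-0.001, -0.001, -1.0]]
force: [-0.2, 0.4, -3.6]
opening: 0.602
grasp_force: 30.1
```

Run:
```python
from h import *
s=read_state();print(s['position'],s['joint_positions'])
save('wrist','w1.png');
a=save('scene','s1.png')[130:330,120:400,::-1]
cv2.imwrite('pics/s1c.png',cv2.resize(a,None,fx=2.8,fy=2.8,interpolation=cv2.INTER_CUBIC))
i,R,p=wristcam(s)
f=240/np.tan(np.radians(i['fovy']/2))
for n,q in dict(cheekfront=[.476,.258,.085],backcornerL=[.540,.254,.075],n1=[.508,.1065,.195],n2=[.508,.0475,.195]).items():
    c=R.T@(np.array(q)-p);print(n,i['cx']+f*c[0]/c[2],i['cy']+f*c[1]/c[2])
```

```text
[0.50947283 0.22474842 0.34094574] [ 1.23315859e+01  1.81654737e+01  8.27939858e+01 -4.67118892e-02
  7.91273602e+01  1.24876396e+01]
cheekfront 293.8977513562451 168.80629261144867
backcornerL 353.23923035876925 171.30183691698136
n1 323.81017609306065 350.97629283632455
n2 323.949005137154 404.31370971302
```

View pics/w1.png

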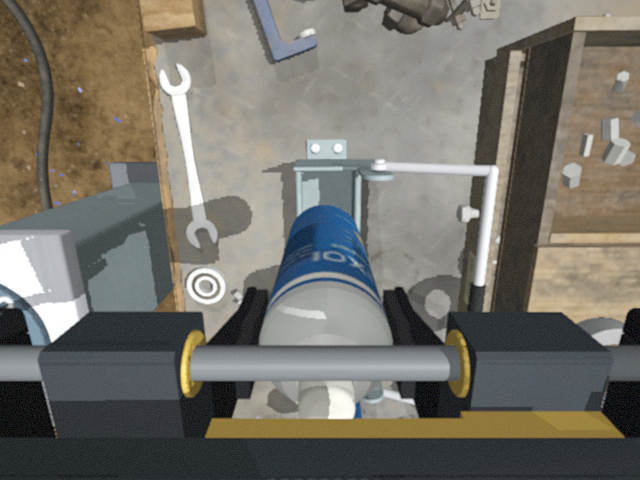

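View pics/s1c.png

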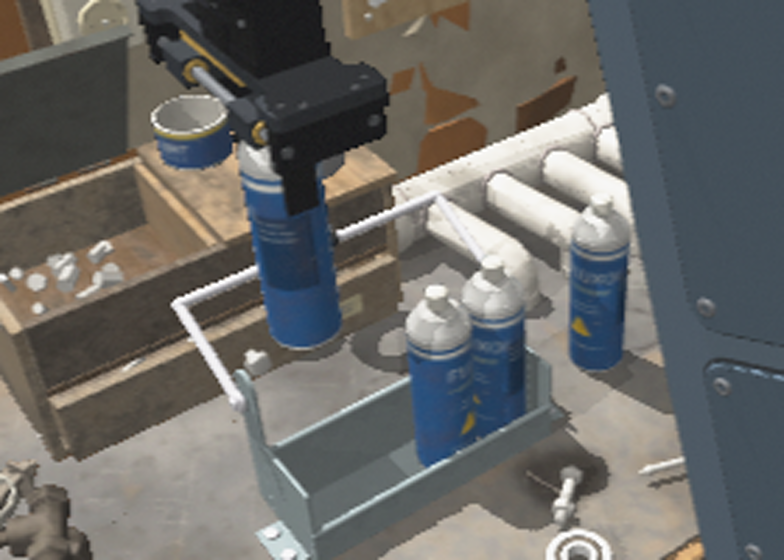

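Run:
```python
from h import *
s=read_state();i,R,p=wristcam(s)
for n,u,v,z in(('cheek front out',295,160,.085),('cheek in',300,170,.085),('lip',297,208,.036),('lip in',302,208,.036),('rail',356,195,.075),('rail out',362,195,.075)):print(n,ray(i,u,v,z,R,p)[:2])
g=cv2.cvtColor(cv2.imread('pics/w1.png'),cv2.COLOR_BGR2GRAY)
print(g[195,288:375].tolist());print(g[150:185,330].tolist())
```

```text
cheek front out [0.47798598 0.2674046 ]
cheek in [0.48306243 0.25689467]
lip [0.47525207 0.20453568]
lip in [0.48139538 0.20452518]
rail [0.54426678 0.22792502]
rail out [0.55095548 0.2279135 ]
[108, 109, 109, 108, 108, 112, 109, 109, 141, 178, 204, 208, 199, 175, 175, 191, 193, 193, 192, 192, 192, 191, 189, 189, 187, 190, 190, 191, 190, 190, 190, 163, 124, 116, 120, 119, 115, 115, 118, 112, 118, 114, 116, 113, 115, 114, 118, 113, 117, 116, 114, 116, 118, 119, 117, 116, 113, 115, 116, 117, 117, 114, 115, 102, 80, 72, 101, 145, 180, 201, 204, 196, 165, 109, 80, 83, 83, 83, 83, 83, 102, 128, 137, 144, 142, 139, 138]
[204, 201, 201, 203, 200, 202, 202, 202, 189, 140, 120, 118, 124, 120, 119, 122, 144, 185, 205, 195, 169, 122, 109, 112, 115, 118, 116, 118, 118, 120, 114, 116, 112, 112, 114]
```

Call:
drive_tool(motion=[[[1, 1, 20], [0, 0, 0]], [[0, 0, 30], [0, 0, 0]], [[0, 0, 30], [0, 0, 0]], [[0, 0, 20], [0, 0, 0]], [[0, 0, 5], [0, 0, 0]]])

```text
time_s: 7.05
position: [0.5091, 0.2258, 0.2342]
tcp_rot: [[0.003, 1.0, -0.005], [1.0, -0.003, -0.001], [-0.001, -0.005, -1.0]]
force: [-1.0, 0.5, -3.6]
opening: 0.605
grasp_force: 30.1
```

Call:
drive_tool(motion=[[[0, 0, 20], [0, 0, 0]], [[0, 0, 25], [0, 0, 0]], [[0, 0, 25], [0, 0, 0]], [[0, 0, 20], [0, 0, 0]], [[0, 0, 6], [0, 0, 0]]])

```text
time_s: 7.55
position: [0.5104, 0.2265, 0.1396]
tcp_rot: [[0.002, 1.0, -0.002], [1.0, -0.002, -0.001], [-0.001, -0.002, -1.0]]
force: [0.3, 0.3, -3.4]
opening: 0.603
grasp_force: 30.1
```

Call:
drive_tool(motion=[[[0, 0, 4], [0, 0, 0]], [[0, 0, 2], [0, 0, 0]], [[0, 0, 0], [0, 0, 0]]])

```text
time_s: 7.85
position: [0.5115, 0.2273, 0.1355]
tcp_rot: [[0.001, 1.0, 0.002], [1.0, -0.001, 0.0], [0.0, 0.002, -1.0]]
force: [-0.5, 0.5, -3.6]
opening: 0.6
grasp_force: 30.1
```

Call:
drive_tool(motion=[[[0, 0, 2], [0, 0, 0]], [[0, 0, 1], [0, 0, 0]], [[0, 0, 0], [0, 0, 0]]])

```text
time_s: 8.15
position: [0.5107, 0.2273, 0.1318]
tcp_rot: [[0.001, 1.0, 0.0], [1.0, -0.001, 0.0], [0.0, 0.0, -1.0]]
force: [0.1, 0.2, -3.3]
opening: 0.604
grasp_force: 30.1
```

Call:
drive_tool(motion=[[[0, 0, 1], [0, 0, 0]], [[0, 0, 0], [0, 0, 0]]])

```text
time_s: 8.35
position: [0.5108, 0.2273, 0.1309]
tcp_rot: [[0.001, 1.0, 0.001], [1.0, -0.001, 0.0], [0.0, 0.001, -1.0]]
force: [-0.3, 0.5, -1.5]
opening: 0.602
grasp_force: 30.1
```

Weight is transferring to the floor; release and rise straight up, then go to the second can.

Call:
drive_tool(motion=[[[0, 0, 1], [0, 0, 0]], [[0, 0, 0], [0, 0, 0]]])

```text
time_s: 8.55
position: [0.5109, 0.2274, 0.1308]
tcp_rot: [[0.001, 1.0, 0.001], [1.0, -0.001, 0.0], [0.0, 0.001, -1.0]]
force: [-1.4, -0.2, 5.9]
opening: 0.603
grasp_force: 30.1
```

Call:
drive_tool(motion=[[[0, 0, 0], [0, 0, 0]], [[0, 0, 0], [0, 0, 0]], [[0, 0, 0], [0, 0, 0]], [[0, 0, 0], [0, 0, 0]], [[0, 0, 0], [0, 0, 0]]], gripper=1)

```text
time_s: 9.05
position: [0.5107, 0.2272, 0.1294]
tcp_rot: [[0.001, 1.0, 0.0], [1.0, -0.001, 0.0], [0.0, 0.0, -1.0]]
force: [-0.4, 1.0, 0.3]
opening: 0.954
grasp_force: 0.0
```

Call:
drive_tool(motion=[[[0, 0, -10], [0, 0, 0]], [[0, 0, -20], [0, 0, 0]], [[0, 0, -30], [0, 0, 0]], [[0, 0, -30], [0, 0, 0]], [[0, 0, -20], [0, 0, 0]]])

```text
time_s: 9.55
position: [0.5115, 0.2275, 0.2425]
tcp_rot: [[0.001, 1.0, 0.004], [1.0, -0.001, 0.001], [0.001, 0.004, -1.0]]
force: [-0.1, 0.8, 0.5]
opening: 1.002
grasp_force: 0.0
```

Call:
drive_tool(motion=[[[-42, 2, -20], [0, 0, 0]], [[-42, 2, -20], [0, 0, 0]], [[-42, 2, -20], [0, 0, 0]], [[-42, 2, -20], [0, 0, 0]], [[-42, 2, -10], [0, 0, 0]]])

```text
time_s: 10.05
position: [0.5211, 0.0156, 0.3324]
tcp_rot: [[0.001, 1.0, 0.004], [1.0, -0.001, -0.001], [-0.001, 0.004, -1.0]]
force: [0.4, -0.2, 0.4]
opening: 0.999
grasp_force: 0.0
```

Call:
drive_tool(motion=[[[-42, 3, 0], [0, 0, 0]], [[-40, 3, 0], [0, 0, 0]], [[-40, 3, 0], [0, 0, 0]], [[0, 0, 0], [0, 0, 0]], [[0, 0, 0], [0, 0, 0]]])

```text
time_s: 10.55
position: [0.5291, -0.1053, 0.3299]
tcp_rot: [[0.003, 1.0, 0.0], [1.0, -0.003, 0.001], [0.001, 0.0, -1.0]]
force: [0.7, 0.1, -0.3]
opening: 1.001
grasp_force: 0.0
```

Run:
```python
from h import *
s=read_state();print(s['time_s'],s['position'])
save('top','t1.png');save('wrist','w2.png')
a=cv2.imread('pics/t1.png')[140:300,170:450]
b=cv2.imread('pics/w2.png')
cv2.imwrite('pics/tw.png',np.vstack([cv2.resize(a,(532,304)),cv2.resize(b,None,fx=.44,fy=.44)[:, :282] if 0 else cv2.copyMakeBorder(cv2.resize(b,(384,288)),0,0,0,148,0)]))
i,R,p=wristcam(s)
f=240/np.tan(np.radians(i['fovy']/2))
c=R.T@(np.array([.5286,-.0822,.191])-p);print(i['cx']+f*c[0]/c[2],i['cy']+f*c[1]/c[2])
```

```text
10.55 [ 0.52907371 -0.10532014  0.32987093]
324.3785178015547 200.4542770430377
```

View pics/tw.png

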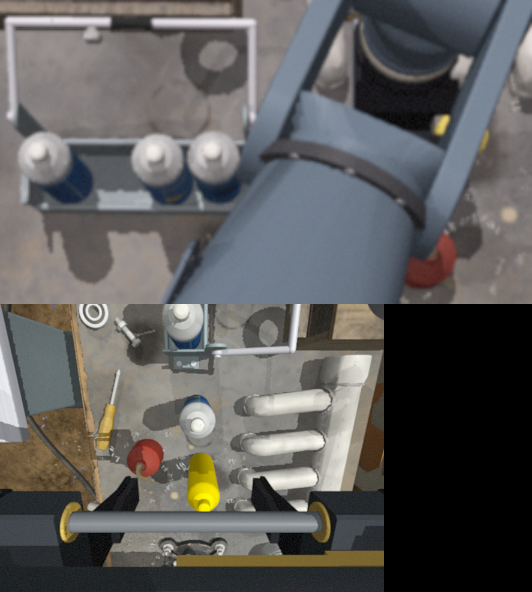

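Wrist view: can_c's nozzle at about (328,202) full-scale, so c ≈ (0.531, -0.083); top view shows can_d standing in the end place.

Call:
drive_tool(motion=[[[12, 1, 0], [0, 0, 0]], [[11, 1, 20], [0, 0, 0]], [[0, 0, 35], [0, 0, 0]], [[0, 0, 40], [0, 0, 0]], [[0, 0, 20], [0, 0, 0]]])

```text
time_s: 11.15
position: [0.5294, -0.0786, 0.2119]
tcp_rot: [[-0.002, 1.0, -0.005], [1.0, 0.002, 0.002], [0.002, -0.005, -1.0]]
force: [-0.5, 0.0, 0.5]
opening: 1.002
grasp_force: 0.0
```

Call:
drive_tool(motion=[[[0, 0, 10], [0, 0, 0]], [[0, 0, 30], [0, 0, 0]], [[0, 0, 30], [0, 0, 0]], [[0, 0, 15], [0, 0, 0]], [[0, 0, 2], [0, 0, 0]]])

```text
time_s: 11.65
position: [0.5307, -0.0803, 0.1265]
tcp_rot: [[-0.0, 1.0, -0.003], [1.0, 0.0, 0.001], [0.001, -0.003, -1.0]]
force: [-0.8, 0.5, -0.4]
opening: 1.0
grasp_force: 0.0
```

Call:
drive_tool(motion=[[[0, 0, 0], [0, 0, 0]], [[0, 0, 0], [0, 0, 0]]])

```text
time_s: 11.85
position: [0.5326, -0.0817, 0.129]
tcp_rot: [[0.0, 1.0, 0.003], [1.0, -0.0, -0.001], [-0.001, 0.003, -1.0]]
force: [-0.1, 0.1, 0.8]
opening: 0.999
grasp_force: 0.0
```

Call:
drive_tool(motion=[[[-1, 0, 2], [0, 0, 0]], [[0, 0, 0], [0, 0, 0]], [[0, 0, 0], [0, 0, 0]], [[0, 0, 0], [0, 0, 0]], [[0, 0, 0], [0, 0, 0]]], gripper=0)

```text
time_s: 12.35
position: [0.5314, -0.0829, 0.1256]
tcp_rot: [[0.001, 1.0, 0.0], [1.0, -0.001, -0.0], [-0.0, 0.0, -1.0]]
force: [-0.3, -0.0, 0.1]
opening: 0.626
grasp_force: 0.0
```

Call:
drive_tool(motion=[[[0, 0, 0], [0, 0, 0]], [[0, 0, 0], [0, 0, 0]], [[0, 0, 0], [0, 0, 0]], [[0, 0, -15], [0, 0, 0]], [[0, 0, -25], [0, 0, 0]]])

```text
time_s: 12.85
position: [0.5293, -0.0821, 0.1639]
tcp_rot: [[0.001, 1.0, -0.006], [1.0, -0.001, 0.002], [0.002, -0.006, -1.0]]
force: [0.2, -0.4, -3.2]
opening: 0.599
grasp_force: 30.0
```

Call:
drive_tool(motion=[[[0, 0, -35], [0, 0, 0]], [[0, 0, -40], [0, 0, 0]], [[0, 0, -40], [0, 0, 0]], [[0, 0, -40], [0, 0, 0]], [[0, 0, -20], [0, 0, 0]]])

```text
time_s: 13.35
position: [0.5322, -0.083, 0.3438]
tcp_rot: [[0.001, 1.0, 0.004], [1.0, -0.001, -0.002], [-0.002, 0.004, -1.0]]
force: [1.0, -0.3, -1.9]
opening: 0.6
grasp_force: 30.0
```

Run:
```python
from h import *
t=camera_info('top')
b=cv2.cvtColor(cv2.imread('pics/t1.png'),cv2.COLOR_BGR2GRAY)
m=(b>225).astype(np.uint8); n,l,st,ce=cv2.connectedComponentsWithStats(m)
for k in range(1,n):
    if st[k,4]>25 and 180<ce[k][0]<310 and 190<ce[k][1]<240: print(ce[k].round(1),st[k],ray(t,*ce[k],.195)[:2].round(4))
a=cv2.imread('pics/t1.png')[195:260,175:305]
cv2.imwrite('pics/t1c.png',cv2.resize(a,None,fx=6,fy=6,interpolation=cv2.INTER_CUBIC))
```

```text
[188.6 217.9] [186 215   6   7  31] [0.5101 0.2242]
[280.6 217.5] [278 215   6   6  30] [0.5133 0.0504]
[249.9 218.9] [247 216   6   7  31] [0.5098 0.1084]
```

View pics/t1c.png

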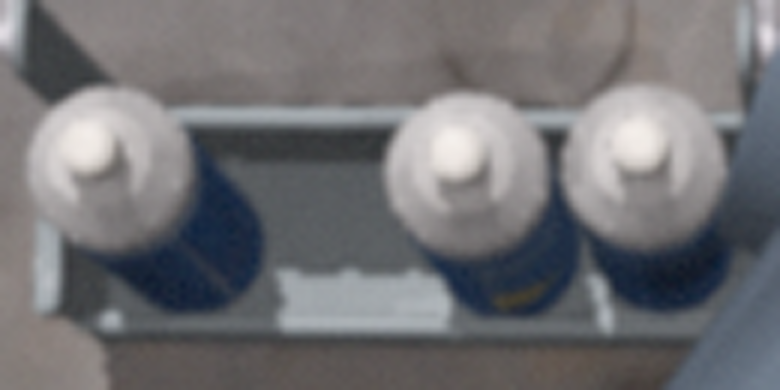

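The crop shows d at nozzle (188.6,217.9) and its neighbour at (249.9,218.9), 116 mm apart, so a free 63 mm gap centred at robot y ≈ 0.169.

Call:
drive_tool(motion=[[[20, -2, 0], [0, 0, 0]], [[40, -3, 0], [0, 0, 0]], [[40, -3, 0], [0, 0, 0]], [[40, -3, 0], [0, 0, 0]], [[40, -3, 0], [0, 0, 0]]])

```text
time_s: 13.85
position: [0.5164, 0.0986, 0.3397]
tcp_rot: [[0.002, 1.0, -0.002], [1.0, -0.002, 0.0], [0.0, -0.002, -1.0]]
force: [0.9, 0.1, -1.9]
opening: 0.603
grasp_force: 30.0
```

Call:
drive_tool(motion=[[[40, -3, 0], [0, 0, 0]], [[22, -3, 0], [0, 0, 0]], [[10, 0, 0], [0, 0, 0]], [[0, 0, 0], [0, 0, 0]], [[0, 0, 0], [0, 0, 0]]])

```text
time_s: 14.35
position: [0.5116, 0.1683, 0.3401]
tcp_rot: [[0.001, 1.0, -0.001], [1.0, -0.001, -0.001], [-0.001, -0.001, -1.0]]
force: [0.3, -0.1, -2.5]
opening: 0.6
grasp_force: 30.0
```

Call:
drive_tool(motion=[[[0, 0, 0], [0, 0, 0]], [[0, 0, 0], [0, 0, 0]]])

```text
time_s: 14.55
position: [0.5119, 0.168, 0.3405]
tcp_rot: [[0.003, 1.0, -0.0], [1.0, -0.003, -0.0], [-0.0, -0.0, -1.0]]
force: [1.2, 0.3, -1.5]
opening: 0.602
grasp_force: 30.0
```

Call:
drive_tool(motion=[[[1, -1, 20], [0, 0, 0]], [[0, 0, 30], [0, 0, 0]], [[0, 0, 30], [0, 0, 0]], [[0, 0, 20], [0, 0, 0]], [[0, 0, 5], [0, 0, 0]]])

```text
time_s: 15.05
position: [0.5091, 0.1692, 0.2332]
tcp_rot: [[0.002, 1.0, -0.005], [1.0, -0.002, -0.001], [-0.001, -0.005, -1.0]]
force: [0.1, -0.2, -1.9]
opening: 0.605
grasp_force: 30.0
```

Call:
drive_tool(motion=[[[0, 0, 15], [0, 0, 0]], [[0, 0, 25], [0, 0, 0]], [[0, 0, 25], [0, 0, 0]], [[0, 0, 20], [0, 0, 0]], [[0, 0, 10], [0, 0, 0]]])

```text
time_s: 15.55
position: [0.5108, 0.1697, 0.1399]
tcp_rot: [[0.002, 1.0, -0.001], [1.0, -0.002, -0.0], [-0.0, -0.001, -1.0]]
force: [0.0, 0.6, -2.6]
opening: 0.598
grasp_force: 30.0
```

Call:
drive_tool(motion=[[[0, 0, 4], [0, 0, 0]], [[0, 0, 2], [0, 0, 0]], [[0, 0, 0], [0, 0, 0]]])

```text
time_s: 15.85
position: [0.5114, 0.1703, 0.1353]
tcp_rot: [[0.001, 1.0, 0.002], [1.0, -0.001, 0.0], [0.0, 0.002, -1.0]]
force: [0.6, -0.9, -1.8]
opening: 0.603
grasp_force: 30.0
```

Call:
drive_tool(motion=[[[0, 0, 3], [0, 0, 0]], [[0, 0, 1], [0, 0, 0]], [[0, 0, 0], [0, 0, 0]]])

```text
time_s: 16.15
position: [0.5106, 0.1703, 0.1308]
tcp_rot: [[0.001, 1.0, 0.0], [1.0, -0.001, 0.0], [0.0, 0.0, -1.0]]
force: [-0.2, 0.7, -1.8]
opening: 0.604
grasp_force: 30.0
```

Call:
drive_tool(motion=[[[0, 0, 1], [0, 0, 0]], [[0, 0, 0], [0, 0, 0]]])

```text
time_s: 16.35
position: [0.5108, 0.1703, 0.1297]
tcp_rot: [[0.001, 1.0, 0.0], [1.0, -0.001, 0.0], [0.0, 0.0, -1.0]]
force: [0.8, 0.1, -1.8]
opening: 0.604
grasp_force: 30.0
```

Call:
drive_tool(motion=[[[0, 0, 1], [0, 0, 0]], [[0, 0, 0], [0, 0, 0]]])

```text
time_s: 16.55
position: [0.511, 0.1703, 0.1296]
tcp_rot: [[0.001, 1.0, 0.001], [1.0, -0.001, 0.0], [0.0, 0.001, -1.0]]
force: [-1.2, 0.7, 6.6]
opening: 0.603
grasp_force: 30.0
```

Call:
drive_tool(motion=[[[0, 0, 0], [0, 0, 0]], [[0, 0, 0], [0, 0, 0]], [[0, 0, 0], [0, 0, 0]], [[0, 0, 0], [0, 0, 0]], [[0, 0, 0], [0, 0, 0]]], gripper=1)

```text
time_s: 17.05
position: [0.5106, 0.1702, 0.1285]
tcp_rot: [[0.001, 1.0, -0.0], [1.0, -0.001, -0.0], [-0.0, -0.0, -1.0]]
force: [0.8, 0.9, -0.9]
opening: 0.954
grasp_force: 0.0
```

Call:
drive_tool(motion=[[[0, 0, -10], [0, 0, 0]], [[0, 0, -25], [0, 0, 0]], [[0, 0, -40], [0, 0, 0]], [[0, 0, -45], [0, 0, 0]], [[0, 0, -45], [0, 0, 0]]])

```text
time_s: 17.55
position: [0.5101, 0.1702, 0.2957]
tcp_rot: [[0.001, 1.0, -0.0], [1.0, -0.001, 0.0], [0.0, -0.0, -1.0]]
force: [0.3, -0.1, -0.1]
opening: 1.001
grasp_force: 0.0
```

Call:
drive_tool(motion=[[[-20, 30, -10], [0, 0, 0]], [[-40, 35, 0], [0, 0, 0]], [[-40, 35, 0], [0, 0, 0]], [[-10, 30, 0], [0, 0, 0]], [[0, 0, 0], [0, 0, 0]]], gripper=0.4)

```text
time_s: 18.05
position: [0.6399, 0.062, 0.3038]
tcp_rot: [[0.005, 1.0, 0.004], [1.0, -0.005, -0.001], [-0.001, 0.004, -1.0]]
force: [-0.3, -0.3, 0.1]
opening: 0.629
grasp_force: 0.0
```

Call:
drive_tool(motion=[[[0, 0, 0], [0, 0, 0]], [[0, 0, 0], [0, 0, 0]]])

```text
time_s: 18.25
position: [0.6352, 0.0656, 0.3037]
tcp_rot: [[0.0, 1.0, -0.001], [1.0, -0.0, 0.0], [0.0, -0.001, -1.0]]
force: [-0.6, 1.0, 0.4]
opening: 0.46
grasp_force: 0.0
```

Run:
```python
from h import *
s=read_state();print(s['time_s'],s['position'],s['joint_positions'])
save('wrist','w3.png');save('top','t2.png');save('scene','s2.png')
a=cv2.imread('pics/w3.png');b=cv2.imread('pics/t2.png')[140:300,150:400]
cv2.imwrite('pics/w3m.png',a)
i,R,p=wristcam(s)
f=240/np.tan(np.radians(i['fovy']/2))
for q in([.660,.1385,.139],):
    c=R.T@(np.array(q)-p);print(i['cx']+f*c[0]/c[2],i['cy']+f*c[1]/c[2])
```

```text
18.25 [0.63515343 0.06555197 0.3036555 ] [-4.12445072e+00  2.70595646e+01  7.42525653e+01  1.23149964e-02
  7.87641158e+01 -4.11323484e+00]
356.0084064197975 133.56471095611903
```

View pics/w3m.png

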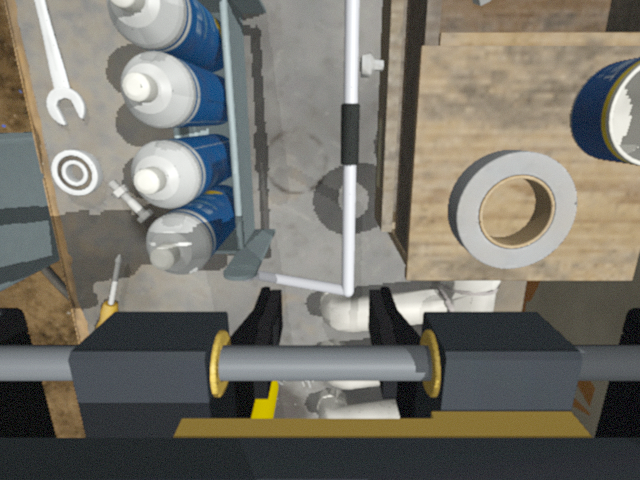

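Wrist view: all four cans in a row in the rack; the bar's black grip centre at (350,133), the box's top front edge near u≈410, tape roll from u≈450, v 152–268.

Run:
```python
from h import *
np.set_printoptions(precision=4,suppress=True)
s=read_state();i,R,p=wristcam(s)
w=cv2.imread('pics/w3.png');g=cv2.cvtColor(w,cv2.COLOR_BGR2GRAY)
m=(g[95:175,335:365]<70);ys,xs=np.nonzero(m);print('grip px',xs.mean()+335,ys.mean()+95,np.percentile(ys+95,[2,98]),np.percentile(xs+335,[2,98]))
gu,gv=xs.mean()+335,ys.mean()+95
t=camera_info('top');b=cv2.cvtColor(cv2.imread('pics/t0.png'),cv2.COLOR_BGR2GRAY)
m=(b[146:160,215:260]<60);ys,xs=np.nonzero(m);print('top grip',xs.mean()+215,ys.mean()+146, xs.size)
for z in(.13,.139,.15):print(z,ray(i,gu,gv,z,R,p)[:2],ray(t,238.8,151.8,z)[:2])
for n,u,v,z in(('boxtop',410,240,.165),('boxtop low',405,240,.165),('drawer',383,220,.1),('tapeL',450,210,.19),('tapetop',505,152,.19),('n1',165,258,.195),('n2',148,181,.195),('n3',138,86,.195),('n4',130,2,.195)):print(n,ray(i,u,v,z,R,p)[:2])
print(g[210,375:425].tolist())
```

```text
grip px 349.17617107942976 133.80448065173115 [105. 162.] [341. 358.]
top grip 240.475 152.61875 160
0.13 [0.6554 0.1382] [0.6631 0.143 ]
0.139 [0.6549 0.1385] [0.6601 0.1417]
0.15 [0.6542 0.1389] [0.6565 0.1402]
boxtop [0.7044 0.0563]
boxtop low [0.7004 0.0563]
drawer [0.6917 0.0565]
tapeL [0.7263 0.087 ]
tapetop [0.7605 0.1283]
n1 [0.5165 0.0513]
n2 [0.5116 0.1085]
n3 [0.5135 0.1703]
n4 [0.5155 0.2182]
[65, 67, 62, 62, 62, 57, 87, 143, 165, 168, 163, 162, 160, 160, 159, 162, 161, 150, 133, 120, 105, 72, 58, 54, 39, 54, 51, 45, 50, 45, 49, 45, 49, 49, 64, 102, 152, 174, 175, 172, 174, 179, 178, 175, 172, 168, 164, 159, 159, 156]
```

Run:
```python
from h import *
s=read_state();i,R,p=wristcam(s)
b=cv2.cvtColor(cv2.imread('pics/s2.png'),cv2.COLOR_BGR2GRAY)
a=cv2.cvtColor(cv2.imread('pics/s0.png'),cv2.COLOR_BGR2GRAY)
sub=(a[205:230,222:246]<45);ys,xs=np.nonzero(sub);print(xs.size,xs.mean()+222,ys.mean()+205,xs.min(),xs.max(),ys.min(),ys.max())
u,v=xs.mean()+222,ys.mean()+205
S=camera_info('scene');t=camera_info('top')
L=[(ray(i,349.2,133.8,.1,R,p),p),(ray(t,238.8,152.2,.1),t['xyz']),(ray(S,u,v,.1),S['xyz'])]
for idx in([0,1],[0,2],[1,2],[0,1,2]):
    A=np.zeros((3,3));c=np.zeros(3)
    for k in idx:
        d=L[k][0]-L[k][1];d/=np.linalg.norm(d);M=np.eye(3)-np.outer(d,d);A+=M;c+=M@L[k][1]
    print(idx,np.linalg.solve(A,c).round(4))
```

```text
50 232.56 218.62 4 18 10 18
[0, 1] [0.6538 0.1392 0.1559]
[0, 2] [0.6529 0.138  0.1613]
[1, 2] [0.651  0.1379 0.1629]
[0, 1, 2] [0.6524 0.1382 0.1616]
```

Call:
drive_tool(motion=[[[25, 6, 0], [0, 0, 0]], [[25, 7, 0], [0, 0, 0]], [[23, 6, 20], [0, 0, 0]], [[0, 0, 35], [0, 0, 0]], [[0, 0, 35], [0, 0, 0]]], gripper=0.4)

```text
time_s: 18.9
position: [0.6554, 0.1397, 0.2138]
tcp_rot: [[-0.002, 1.0, 0.003], [1.0, 0.002, 0.0], [0.0, 0.003, -1.0]]
force: [0.1, -0.5, -0.9]
opening: 0.4
grasp_force: 0.0
```

Call:
drive_tool(motion=[[[0, 0, 0], [0, 0, 0]], [[0, 0, 0], [0, 0, 0]], [[0, 0, 0], [0, 0, 0]]])

```text
time_s: 19.2
position: [0.6568, 0.138, 0.2161]
tcp_rot: [[0.001, 1.0, 0.004], [1.0, -0.001, 0.0], [0.0, 0.004, -1.0]]
force: [0.0, -0.1, 0.5]
opening: 0.4
grasp_force: 0.0
```

Call:
drive_tool(motion=[[[0, -3, 25], [0, 0, 0]], [[0, 0, 20], [0, 0, 0]], [[0, 0, 15], [0, 0, 0]], [[0, 0, 8], [0, 0, 0]], [[0, 0, 5], [0, 0, 0]]])

```text
time_s: 19.7
position: [0.653, 0.1378, 0.1409]
tcp_rot: [[0.001, 1.0, 0.001], [1.0, -0.001, 0.0], [0.0, 0.001, -1.0]]
force: [-0.6, -0.5, -0.3]
opening: 0.402
grasp_force: 0.0
```

Call:
drive_tool(motion=[[[0, 0, 0], [0, 0, 0]], [[0, 0, 0], [0, 0, 0]]])

```text
time_s: 19.9
position: [0.6531, 0.1379, 0.1414]
tcp_rot: [[0.001, 1.0, 0.002], [1.0, -0.001, 0.0], [0.0, 0.002, -1.0]]
force: [0.5, 0.4, -0.2]
opening: 0.401
grasp_force: 0.0
```

Call:
drive_tool(motion=[[[0, 0, 0], [0, 0, 0]], [[0, 0, 0], [0, 0, 0]], [[0, 0, 0], [0, 0, 0]], [[0, 0, 0], [0, 0, 0]], [[0, 0, 0], [0, 0, 0]]], gripper=0)

```text
time_s: 20.4
position: [0.6534, 0.1378, 0.141]
tcp_rot: [[0.001, 1.0, 0.002], [1.0, -0.001, 0.0], [0.0, 0.002, -1.0]]
force: [2.1, -1.0, -0.0]
opening: 0.143
grasp_force: 29.6
```

Call:
drive_tool(motion=[[[0, -6, -12], [0, 0, 0]], [[0, -7, -10], [0, 0, 0]], [[0, 0, 0], [0, 0, 0]]])

```text
time_s: 20.7
position: [0.6384, 0.1378, 0.1637]
tcp_rot: [[0.001, 1.0, -0.001], [1.0, -0.001, -0.0], [-0.0, -0.001, -1.0]]
force: [0.3, -0.6, -1.6]
opening: 0.141
grasp_force: 29.8
```

Call:
drive_tool(motion=[[[0, -8, -9], [0, 0, 0]], [[0, -9, -8], [0, 0, 0]], [[0, -10, -7], [0, 0, 0]], [[0, 0, 0], [0, 0, 0]]])

```text
time_s: 21.1
position: [0.6078, 0.1378, 0.1859]
tcp_rot: [[0.0, 1.0, -0.008], [1.0, -0.0, -0.001], [-0.001, -0.008, -1.0]]
force: [-4.7, -0.7, -8.6]
opening: 0.135
grasp_force: 30.3
```

Call:
drive_tool(motion=[[[0, -11, -6], [0, 0, 0]], [[0, -11, -4], [0, 0, 0]], [[0, -12, -3], [0, 0, 0]], [[0, 0, 0], [0, 0, 0]]])

```text
time_s: 21.5
position: [0.5753, 0.1378, 0.1989]
tcp_rot: [[0.001, 1.0, -0.005], [1.0, -0.001, -0.001], [-0.001, -0.005, -1.0]]
force: [-1.8, -0.8, -16.5]
opening: 0.138
grasp_force: 30.8
```

Call:
drive_tool(motion=[[[0, -12, 1], [0, 0, 0]], [[0, -12, 2], [0, 0, 0]], [[0, -12, 2], [0, 0, 0]], [[0, 0, 0], [0, 0, 0]]])

```text
time_s: 21.9
position: [0.5455, 0.1379, 0.1976]
tcp_rot: [[0.001, 1.0, 0.009], [1.0, -0.001, -0.0], [-0.0, 0.009, -1.0]]
force: [1.4, -0.9, -3.0]
opening: 0.136
grasp_force: 30.0
```

Call:
drive_tool(motion=[[[0, -12, 4], [0, 0, 0]], [[0, -11, 5], [0, 0, 0]], [[0, 0, 0], [0, 0, 0]]])

```text
time_s: 22.2
position: [0.522, 0.1378, 0.1889]
tcp_rot: [[0.001, 1.0, 0.007], [1.0, -0.001, -0.0], [-0.0, 0.007, -1.0]]
force: [-0.7, -2.8, 5.5]
opening: 0.13
grasp_force: 29.6
```

Call:
drive_tool(motion=[[[0, -4, 2], [0, 0, 0]], [[0, -4, 2], [0, 0, 0]], [[0, 0, 0], [0, 0, 0]], [[0, 0, 0], [0, 0, 0]]])

```text
time_s: 22.6
position: [0.5139, 0.1378, 0.1845]
tcp_rot: [[0.001, 1.0, 0.005], [1.0, -0.001, -0.0], [-0.0, 0.005, -1.0]]
force: [-1.3, -1.4, 6.7]
opening: 0.132
grasp_force: 29.9
```

Call:
drive_tool(motion=[[[0, -3, 1], [0, 0, 0]], [[0, -2, 1], [0, 0, 0]], [[0, 0, 0], [0, 0, 0]], [[0, 0, 0], [0, 0, 0]]])

```text
time_s: 23.0
position: [0.5114, 0.1378, 0.1829]
tcp_rot: [[0.001, 1.0, 0.011], [1.0, -0.001, 0.0], [0.0, 0.011, -1.0]]
force: [2.4, -1.9, 8.2]
opening: 0.127
grasp_force: 30.2
```

Call:
drive_tool(motion=[[[0, -3, 1], [0, 0, 0]], [[0, -2, 1], [0, 0, 0]], [[0, 0, 0], [0, 0, 0]], [[0, 0, 0], [0, 0, 0]]])

```text
time_s: 23.4
position: [0.5117, 0.1378, 0.1828]
tcp_rot: [[0.001, 1.0, 0.023], [1.0, -0.001, 0.0], [0.001, 0.023, -1.0]]
force: [8.6, -2.2, 11.8]
opening: 0.127
grasp_force: 30.2
```

Call:
drive_tool(motion=[[[0, -3, 1], [0, 0, 0]], [[0, -2, 1], [0, 0, 0]], [[0, 0, 0], [0, 0, 0]], [[0, 0, 0], [0, 0, 0]]])

```text
time_s: 23.8
position: [0.512, 0.1379, 0.1828]
tcp_rot: [[0.001, 0.999, 0.035], [1.0, -0.002, 0.001], [0.001, 0.035, -0.999]]
force: [13.2, -2.9, 14.4]
opening: 0.125
grasp_force: 30.0
```

Call:
drive_tool(motion=[[[0, 3, -1], [0, 0, 0]], [[0, 3, -1], [0, 0, 0]], [[0, 0, 0], [0, 0, 0]]])

```text
time_s: 24.1
position: [0.5117, 0.1378, 0.1828]
tcp_rot: [[0.001, 1.0, 0.02], [1.0, -0.001, 0.0], [0.0, 0.02, -1.0]]
force: [5.9, -1.9, 12.9]
opening: 0.131
grasp_force: 30.0
```

Call:
drive_tool(motion=[[[0, 0, 0], [0, 0, 0]], [[0, 0, 0], [0, 0, 0]], [[0, 0, 0], [0, 0, 0]], [[0, 0, 0], [0, 0, 0]]], gripper=0.45)

```text
time_s: 24.5
position: [0.501, 0.1381, 0.1772]
tcp_rot: [[0.001, 1.0, -0.003], [1.0, -0.001, 0.0], [0.0, -0.003, -1.0]]
force: [-0.5, -0.3, -0.3]
opening: 0.399
grasp_force: 0.0
```

Call:
drive_tool(motion=[[[0, 0, -8], [0, 0, 0]], [[0, 0, -15], [0, 0, 0]], [[0, 0, -30], [0, 0, 0]], [[0, 0, -30], [0, 0, 0]], [[0, 0, -30], [0, 0, 0]]])

```text
time_s: 25.0
position: [0.501, 0.1381, 0.2913]
tcp_rot: [[0.001, 1.0, -0.003], [1.0, -0.001, 0.0], [0.0, -0.003, -1.0]]
force: [-0.3, -0.8, -0.2]
opening: 0.448
grasp_force: 0.0
```

Call:
drive_tool(motion=[[[-30, -20, -10], [0, 0, 0]], [[-40, -20, 0], [0, 0, 0]], [[-40, -20, 0], [0, 0, 0]], [[-20, 0, 0], [0, 0, 0]], [[0, 0, 0], [0, 0, 0]]])

```text
time_s: 25.5
position: [0.4412, 0.0064, 0.3006]
tcp_rot: [[0.005, 1.0, -0.001], [1.0, -0.005, -0.0], [-0.0, -0.001, -1.0]]
force: [-0.6, -0.3, -0.5]
opening: 0.453
grasp_force: 0.0
```

Run:
```python
from h import *
np.set_printoptions(precision=4,suppress=True)
s=read_state();print(s['time_s'],s['position'],s['force'])
w=save('wrist','w4.png');tp=save('top','t4.png');sc=save('scene','s4.png')
i,R,p=wristcam(s);f=240/np.tan(np.radians(i['fovy']/2))
def pr(q,i=i,R=R,p=p):
    c=R.T@(np.array(q)-p);f=240/np.tan(np.radians(i['fovy']/2));return np.array([i['cx']+f*c[0]/c[2],i['cy']+f*c[1]/c[2]])
for n,im,a in(('wrist',w,(i,R,p)),)+tuple((n,im,(camera_info(n),camera_info(n)['orientation'],camera_info(n)['xyz'])) for n,im in(('top',tp),('scene',sc))):
    q=pr([.511,.138,.212],*a);print(n,'grip pred',q)
    u,v=q.round().astype(int);g=cv2.cvtColor(im,cv2.COLOR_RGB2GRAY)
    if 30<u<610 and 30<v<450:
        k=(g[v-30:v+30,u-40:u+40]<50).astype(np.uint8);nn,l,st,ce=cv2.connectedComponentsWithStats(k)
        print([(ce[j]+[u-40,v-30],st[j,2:]) for j in range(1,nn) if st[j,4]>15])
    print([pr([.513,y,.195],*a) for y in(.05,.1085,.17,.2245)])
```

```text
25.5 [0.4412 0.0064 0.3006] [-0.5692 -0.2812 -0.4604]
wrist grip pred [444.9556  32.7155]
[(array([440.3638,  31.8215]), array([ 23,  60, 745], dtype=int32)), (array([413.0398,  48.267 ]), array([ 25,  15, 176], dtype=int32))]
[array([429.2126, 180.3265]), array([436.2409,  89.3763]), array([444.784 , -21.1765]), array([ 453.5855, -135.0724])]
top grip pred [233.0063 216.2342]
[(array([256.5755, 229.7396]), array([ 31,  56, 530], dtype=int32)), (array([227.8056, 217.8333]), array([11,  4, 36], dtype=int32)), (array([205.8916, 239.2118]), array([ 25,  15, 203], dtype=int32)), (array([223.5517, 239.4483]), array([ 9,  7, 29], dtype=int32))]
[array([280.8148, 217.6416]), array([249.8872, 217.2433]), array([217.3649, 216.8244]), array([188.5369, 216.4531])]
scene grip pred [262.4002 231.7047]
[(array([263.9091, 232.7273]), array([17, 10, 55], dtype=int32))]
[array([294.9623, 222.2071]), array([273.6676, 232.0772]), array([249.9011, 243.0931]), array([227.5488, 253.4534])]
```

```bash
python3 -c "
from rig import *
print(hand_in())"
```

```text
the job is handed in; nothing more can be done
None
```

I handed the job in at about 25.5 s: both blue cans are in the rack's free places, the bar is swung over and pressed firmly to its stop, and I left the oil can and the yellow can alone. After closing I located only the bar's grip, which lay within 2 px of its closed position in the scene view. The cans were last seen standing in a row just before the bar was closed.

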